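# Burnish the bent seam under the rim wire

### The job

Take the burnisher (the tool with the square handle) from the tool block and, leaning it about 35 degrees so that it reaches in under the rim wire, rub its ball tip slowly and lightly along the inner corner seam of the copper piece in the sprung jig, from the robot's left end (at least as far as 70 mm left of the bend) round the bend to the right end, in touch with the copper all along and close against the wall, never pressing hard. Then put it back in the socket it came from, fully down and upright, let go, and leave everything else where it stands.

Things in the scene. Friction and masses are not known exactly. Their poses are not given: they have to be found in the camera images.
- jig: sprung jig fixed on the table, steel base 140 x 200 x 12 mm; origin: centre of the base's underside; x points away from the robot, y along the seam to the robot's left, z up. A jack on it carries a copper sheet (x -70 to 50, y +-88 mm) with an upright wall 43 mm high at its far side. The seam is the wall's foot on the robot's side, at x = 35 - 0.2126*|y| mm in this frame (bent at y = 0)
- seam_left (a point): point in plan of the seam's left end (y = 85 mm, x = 17 mm in the jig's frame), but marked at table height: the sheet lies above. Not measured: the sheet's top at the bend is 62 to 82 mm above the table, and it slopes along y by up to 0.06 rad either way: find it by touch
- seam_bend (a point): point in plan of the seam's bend (x = 35 mm, y = 0 in the jig's frame), marked at table height. Over the whole seam, 10 mm before the wall, runs a copper rim wire 8 mm thick, its centre 40 mm above the sheet: the shank has to reach in below it, leaning with its handle towards the robot
- seam_right (a point): point in plan of the seam's right end (y = -85 mm, x = 17 mm in the jig's frame), marked at table height. The sheet and wall are on springs: they give about 1.1 mm downwards per newton, at most 16 mm, and not sideways
- block: wooden tool block, fixed, 75 x 200 x 85 mm high. Origin: centre of its underside; y along its length. Three sockets in its top at y = -65, 0, +65 mm, 15 mm square and 72 mm deep, one tool in each; which tool stands where varies
- burnisher: the burnisher: the only tool with a plain square wooden handle (24 x 24 mm, 68 mm high), standing in the tool block. Origin: centre of the handle's underside, which rests on the block's top (85 mm above the table); z along the handle, away from the tip; x and y square to its faces. A straight steel shank of 7 mm diameter goes 62 mm down from there and ends in a ball of 8 mm diameter. 80 g
- burnisher_tip (a point): centre of the burnisher's ball tip (radius 4 mm), 62 mm below its origin
- burnisher_grip (a point): point on the burnisher's axis where to grip the handle, 30 mm above its origin
- flux_a: bystander: green bottle with red cap, 40 mm diameter, 105 mm high. Origin: centre of its underside
- flux_b: bystander: a second such bottle. Origin: centre of its underside
- dish: bystander: small steel bowl, 68 mm wide, 22 mm high. Origin: centre of its underside
- mandrel: bystander: plain steel rod lying down, 22 mm diameter, 150 mm long. Origin: centre of its underside
- steel_block: bystander: flat steel bench block 60 x 60 x 22 mm. Origin: centre of its underside
- graver: bystander in the tool block: tool with a mushroom-shaped round handle, top 56 mm above the block. Origin: centre of the handle's underside
- reamer: bystander in the tool block: tool with a T-shaped handle, cross-bar 56 mm long, top 54 mm above the block. Origin: centre of the handle's underside

How it is judged:
By the outcome, as a careful person would: the job done as asked, in the order asked, and still so for the second after the job is handed in, with the robot touching nothing.
It also fails if it takes over 72 s, if anything falls off the work surface, if the arm or the gripper's body presses on something with over 40 N, if the wrist force passes 120 N, or if a joint passes its speed limit or range.

### The arm

A 6-joint arm with a two-finger parallel gripper is mounted at the origin on the work surface. World frame = base frame: x ahead of the robot, y to its left, z up, the work surface at z = 0. Lengths are in m, angles in rad, forces in N, time in s.
With the tool pointing down it reaches from about 0.275 to 0.75 m from the base axis. Payload 10.2 kg.
Tool frame: the origin (TCP) lies at the very end of the fingers, on their centre line; the grasp point (between the pads) lies 19 mm behind it (ctrl.grip_depth is the z of the grasp point in the tool frame, in m); z points along the fingers, y is the line along which they close (so a half turn about z gives the same grasp; the last joint's range is limited). The gripper opens to 88 mm and grips with 3 to 60 N. Pads are 18 mm wide; open, the fingers measure 123 mm over their backs; the gripper's body (75 mm by 187 mm) begins 45 mm behind the grasp point.
Start: joints at [0.983, 0.313, 1.498, -0, 1.331, -0.223], TCP at [0.187, 0.49, 0.239] pointing down, gripper open.
Joint ranges: [-2.94, 2.94], [-0.97, 2.17], [0.19, 2.56], [-1.23, 4.37], [0.02, 3.11], [-2.88, 2.88]. Speed limits (rad/s): [2.39, 2.39, 3.01, 3.14, 3.14, 3.14].

### API

Orientations are given as a rotation vector (axis times angle).
In Python, from station import ctrl gives the robot as it stands.
- The arm moves only by the tool play_rows, never from a script. Its argument "increments" is text: rows parted by semicolons, each of 7 numbers parted by spaces: the turn, a rotation vector about the world's x, y, z as a fraction of full scale, then the shift along the world's x, y, z as a fraction of full scale, then the opening, from -1 (shut) to 1 (fully open). A call has 1 to 12 rows; each row is the pose to reach, as a shift and turn from the pose commanded when the call began; what a row does not reach only later rows make up. Full scale, the value 1, is 10 cm for a shift and pi/2 rad for a turn. A row lasts 1/12 s, in which the tool goes at most 41.7 mm and 7.16 degrees, less where a joint would pass 70% of its speed; a pose out of reach is approached as far as the arm can. A call with a number of a shift or a turn outside -1 to 1 is refused whole. A call with a gripper value outside its range is refused whole. The fingers move at their own pace and stop on an object; "force" is the grip in N (left out, the last holds). Time passes only in rows, so rows that repeat a pose let the fingers close. It gives the time, the measured TCP pose, the force, the opening and the grip force at its end, in the units of the state.
- ctrl.state(): the state, without advancing time (a new reading comes with each control period).
- ctrl.read_camera(name): name is "scene" or "top"; returns a dict with "color" (400x640x3 uint8, red, green, blue), "depth" (400x640 float32, m along the optical axis (not along the pixel's ray), 0 where there is no reading), "mtx" (3x3 intrinsics, pixels), "world_from_camera" (4x4, takes a point from camera to world coordinates). Camera axes: x right, y up, looking along -z (the intrinsics and any distortion apply to the point x, -y, -z); pixel columns grow to the right and rows downward; lengths in m; the calibration is good to about 2 mm. A picture is of the moment at which its call begins.
- ctrl.sign_off(): hands the job in; it is judged then, once.
The state is a dict: "time_s": time; "joint_pos": joint angles; "qvel": joint speeds; "joint_efforts": joint torques, N m; "position": TCP position; "tool_rot": TCP orientation; "ft_force": force on the tool from outside, world axes, zero at the start; "moment": the same for the moment, N m; "finger_gap": finger opening in m; "finger_force": force on a finger pad.
Only numpy, scipy, OpenCV 4.12 (cv2) and the standard library are available. Lean on these libraries where they do the work, as an engineer would, in place of code of your own. Each camera call takes 0.05 s, during which the arm holds its last target. There are 200 camera calls.

## Working session

There is one attempt and no reset: what is moved stays moved. The work goes in short steps, Python scripts to look and compute and a tool call to move; the robot and the scene stay as the last step left them, time stands still between calls to the robot, and variables do not carry over. Pictures are saved under pics/ and viewed, at most 10 in all, crops included, and the job is handed in when it is done.

Besides the shell and the picture viewer there is one more tool, called after "Call:" as name(argument=value, ...), one argument or row to a line, values as JSON. play_rows: Moves the arm, as the interface text tells. Shift numbers are shares of 10 cm and turn numbers shares of pi/2 rad, none past 1 either way. Its arguments: {"type":"object","properties":{"increments":{"type":"string"},"force":{"type":"number"}},"required":["increments"]}

```bash
mkdir -p pics; ls; python3 - <<'E'
from station import ctrl
import cv2,numpy as np
for n in("scene","top"):
    r=ctrl.read_camera(n); np.savez(f"{n}.npz",**r)
    cv2.imwrite(f"pics/{n}0.png",r["color"][:,:,::-1]); print(n,r["mtx"],r["world_from_camera"].round(3))
s=ctrl.state(); print({k:np.round(v,3) for k,v in s.items()},ctrl.grip_depth)
E
```

```text
pics
scene [[399.10932407   0.         314.41674495]
 [  0.         399.10932407 202.69879477]
 [  0.           0.           1.        ]] [[ 0.033 -0.509  0.86   1.374]
 [ 0.999 -0.    -0.039 -0.075]
 [ 0.02   0.861  0.509  0.594]
 [ 0.     0.     0.     1.   ]]
top [[446.32572888   0.         326.25240179]
 [  0.         446.32572888 202.88676308]
 [  0.           0.           1.        ]] [[ 0.022  0.998 -0.064  0.456]
 [-1.     0.023  0.012 -0.018]
 [ 0.013  0.064  0.998  1.469]
 [ 0.     0.     0.     1.   ]]
{'time_s': np.float64(0.1), 'joint_pos': array([ 0.983,  0.313,  1.498,  0.   ,  1.331, -0.223]), 'qvel': array([-0.002, -0.   , -0.   , -0.001,  0.001, -0.001]), 'joint_efforts': array([ 2.0000e-03, -4.0281e+01, -2.5264e+01,  6.9000e-02,  3.4000e-02,
       -0.0000e+00]), 'position': array([0.187, 0.49 , 0.238]), 'tool_rot': array([-5.700e-01, -3.089e+00,  2.000e-03]), 'ft_force': array([-0.939, -1.06 ,  0.512]), 'moment': array([ 0.008,  0.039, -0.027]), 'finger_force': np.float64(0.0), 'finger_gap': np.float64(0.088)} -0.0187
```

View pics/scene0.png

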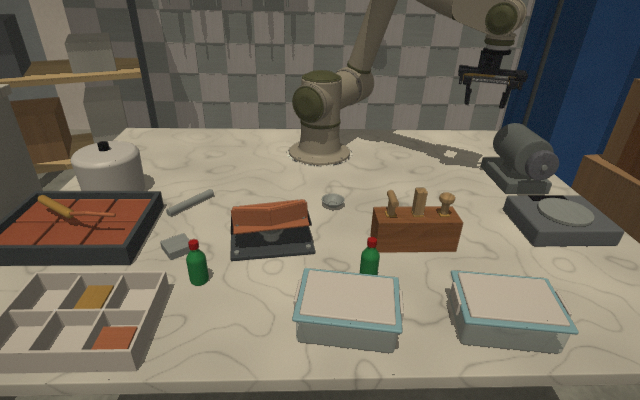

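View pics/top0.png

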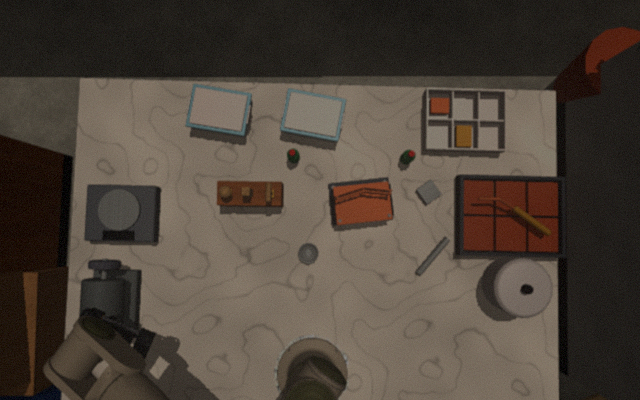

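Scene view: the jig is at about (270,228), the tool block at (415,228), and the square-handled burnisher in its middle socket at (420,200). Top view: jig at (362,203), block at (250,194), burnisher at (247,192). The wall and rim wire cross the jig at about y = 195.

```bash
cat > h.py <<'E'
import numpy as np,cv2
def cloud(r):
    d=r["depth"];K=r["mtx"];v,u=np.mgrid[:d.shape[0],:d.shape[1]]
    p=np.stack([(u-K[0,2])/K[0,0]*d,-(v-K[1,2])/K[1,1]*d,-d,np.ones_like(d)],-1)
    P=(p@r["world_from_camera"].T)[...,:3]; P[d==0]=np.nan; return P
def ray(r,uv,z):
    K=r["mtx"];T=r["world_from_camera"];uv=np.atleast_2d(uv).astype(float)
    d=np.c_[(uv[:,0]-K[0,2])/K[0,0],-(uv[:,1]-K[1,2])/K[1,1],-np.ones(len(uv))]@T[:3,:3].T
    o=T[:3,3]; return o+d*((z-o[2])/d[:,2])[:,None]
E
python3 - <<'E'
from h import *
t=dict(np.load("top.npz"));s=dict(np.load("scene.npz"))
for n,r,boxes in(("top",t,[(215,175,288,215),(325,170,400,235)]),("scene",s,[(365,180,465,255),(225,195,320,260)])):
    P=cloud(r);hsv=cv2.cvtColor(r["color"],cv2.COLOR_RGB2HSV)
    print(n,"table z",np.nanmedian(P[230:250,250:290,2]) if n=="top" else np.nanmedian(P[255:265,330:345,2]))
    for b in boxes:
        Q=P[b[1]:b[3],b[0]:b[2]].reshape(-1,3);Q=Q[np.isfinite(Q[:,2])]
        h,e=np.histogram(Q[:,2],np.arange(-.01,.2,.005));print(b,dict(zip((e[:-1]*1000).round().astype(int).tolist(),h.tolist())))
    for nm,b in zip(("blk","jig"),boxes):
        c=r["color"][b[1]:b[3],b[0]:b[2]];cv2.imwrite(f"pics/{n}_{nm}.png",cv2.resize(c,None,fx=6,fy=6,interpolation=cv2.INTER_CUBIC)[:,:,::-1])
im=[cv2.imread(f"pics/{n}_{k}.png") for n in("top","scene") for k in("blk","jig")]
im=[cv2.resize(i,(395,295)) for i in im]
cv2.imwrite("pics/m.png",np.vstack([np.hstack(im[:2]),np.hstack(im[2:])]))
E
```

```text
top table z 0.00022286334601662183
(215, 175, 288, 215) {-10: 65, -5: 502, 0: 575, 5: 87, 10: 12, 15: 13, 20: 7, 25: 5, 30: 3, 35: 5, 40: 8, 45: 11, 50: 16, 55: 13, 60: 8, 65: 9, 70: 5, 75: 47, 80: 517, 85: 612, 90: 66, 95: 9, 100: 2, 105: 3, 110: 0, 115: 4, 120: 4, 125: 14, 130: 46, 135: 122, 140: 52, 145: 15, 150: 38, 155: 16, 160: 0, 165: 0, 170: 0, 175: 0, 180: 0, 185: 0, 190: 0}
(325, 170, 400, 235) {-10: 106, -5: 928, 0: 1070, 5: 221, 10: 215, 15: 64, 20: 5, 25: 0, 30: 0, 35: 0, 40: 0, 45: 0, 50: 0, 55: 12, 60: 156, 65: 747, 70: 817, 75: 242, 80: 14, 85: 9, 90: 9, 95: 7, 100: 8, 105: 37, 110: 107, 115: 75, 120: 6, 125: 0, 130: 0, 135: 0, 140: 0, 145: 0, 150: 0, 155: 0, 160: 0, 165: 0, 170: 0, 175: 0, 180: 0, 185: 0, 190: 0}
scene table z 0.00023659893856375902
(365, 180, 465, 255) {-10: 0, -5: 1260, 0: 1678, 5: 133, 10: 147, 15: 132, 20: 147, 25: 149, 30: 145, 35: 147, 40: 157, 45: 139, 50: 165, 55: 154, 60: 161, 65: 154, 70: 193, 75: 192, 80: 602, 85: 736, 90: 70, 95: 75, 100: 83, 105: 69, 110: 46, 115: 36, 120: 44, 125: 67, 130: 91, 135: 161, 140: 57, 145: 23, 150: 58, 155: 0, 160: 0, 165: 0, 170: 0, 175: 0, 180: 0, 185: 0, 190: 0}
(225, 195, 320, 260) {-10: 0, -5: 699, 0: 1142, 5: 190, 10: 1759, 15: 68, 20: 20, 25: 8, 30: 7, 35: 34, 40: 55, 45: 25, 50: 4, 55: 6, 60: 53, 65: 331, 70: 420, 75: 153, 80: 140, 85: 126, 90: 145, 95: 136, 100: 151, 105: 173, 110: 232, 115: 73, 120: 0, 125: 0, 130: 0, 135: 0, 140: 0, 145: 0, 150: 0, 155: 0, 160: 0, 165: 0, 170: 0, 175: 0, 180: 0, 185: 0, 190: 0}
```

View pics/m.png

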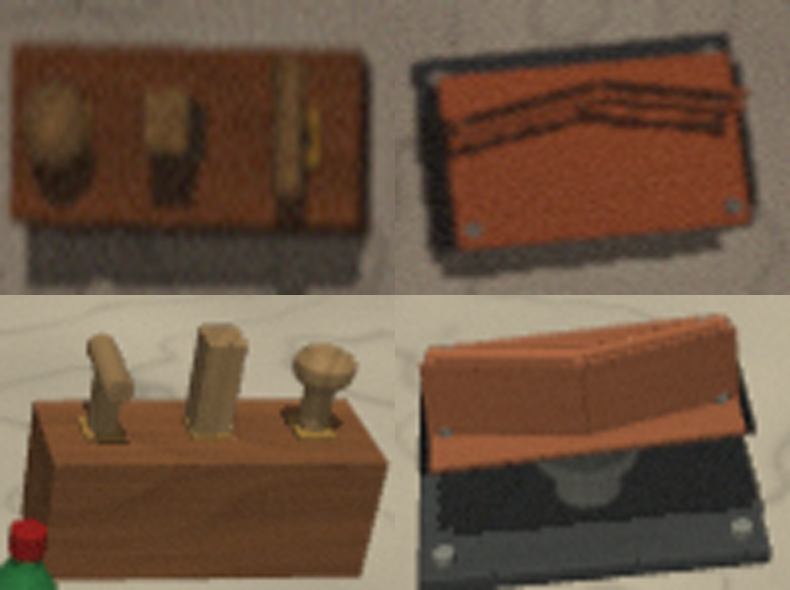

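The montage shows the block with its tools in order mushroom, square, T from robot-left to robot-right. The jig's wall and wire are bent at the middle, its far edge is upper in the top view, and it is turned slightly.

```bash
python3 - <<'E'
from h import *
t=dict(np.load("top.npz"));s=dict(np.load("scene.npz"))
C={}
def rect(xy):
    (c,wh,a)=cv2.minAreaRect((xy*1000).astype(np.float32)); return np.round(c,1),np.round(wh,1),round(a,1)
for n,r,bb,bj in(("top",t,(205,165,298,225),(315,165,410,240)),("scene",s,(365,180,465,255),(225,195,320,260))):
    P=cloud(r);m=np.zeros(P.shape[:2],bool)
    def box(b): k=m.copy();k[b[1]:b[3],b[0]:b[2]]=1;return k
    Z=P[...,2]
    k=box(bb)&(abs(Z-.085)<.008)
    v,u=np.nonzero(k);q=ray(r,np.c_[u,v],.085)[:,:2]
    print(n,"block top",rect(q),"z",np.median(Z[k]))
    k=box(bb)&(Z>.147);v,u=np.nonzero(k);q=ray(r,np.c_[u,v],.153)[:,:2];print(" handle top",k.sum(),rect(q),q.mean(0)*1000,"z",np.median(Z[k]))
    hsv=cv2.cvtColor(r["color"],cv2.COLOR_RGB2HSV)
    og=box(bj)&((hsv[...,0]<15))&(hsv[...,1]>120)
    k=og&(Z>.05)&(Z<.085)
    Q=P[k];A=np.c_[Q[:,:2]-Q[:,:2].mean(0),np.ones(len(Q))]
    for _ in range(3):
        w=np.linalg.lstsq(A,Q[:,2],rcond=None)[0];g=abs(A@w-Q[:,2])<.008;A,Q=A[g],Q[g]
    print(" sheet plane",k.sum(),w, Q[:,:2].mean(0))
    if n=="top":
        v,u=np.nonzero(og&(Z<.09));q=ray(r,np.c_[u,v],w[2])[:,:2];print(" sheet rect",rect(q))
        hull=cv2.convexHull((q*1000).astype(np.float32)); print(cv2.approxPolyDP(hull,6,True)[:,0].round(1).tolist())
    k=box(bj)&(Z>.1)
    Q=P[k];print(" wall top pts",len(Q),"zmax",np.percentile(Q[:,2],[50,90,97]))
    # base
    k=box(bj)&(Z>.007)&(Z<.02)
    v,u=np.nonzero(k);q=ray(r,np.c_[u,v],.012)[:,:2];print(" base pts",len(q),rect(q),cv2.approxPolyDP(cv2.convexHull((q*1000).astype(np.float32)),5,True)[:,0].round(1).tolist())
E
```

```text
top block top (array([571.3, 206.9]), array([ 74.9, 200.3]), 0.4) z 0.08532998794751245
 handle top 65 (array([570.6, 234.3]), array([20.8, 76.8]), 1.4) [571.31341217 207.32441111] z 0.15224203380264112
 sheet plane 1868 [-0.00457318  0.04680717  0.07051707] [ 0.54502171 -0.14690406]
 sheet rect (array([ 548.7, -147.1]), array([123.1, 179.9]), 7.1)
[[619.0999755859375, -224.10000610351562], [596.0999755859375, -57.20000076293945], [483.0, -65.9000015258789], [499.3999938964844, -235.1999969482422], [521.5, -241.1999969482422]]
 wall top pts 233 zmax [0.1137307  0.11780936 0.11947943]
 base pts 422 (array([ 555.1, -151.4]), array([240.8, 309.2]), 0.5) [[667.2000122070312, -298.20001220703125], [676.5999755859375, -274.8999938964844], [670.4000244140625, -21.200000762939453], [613.5999755859375, 3.799999952316284], [476.1000061035156, 0.4000000059604645], [447.3999938964844, -26.299999237060547], [435.1000061035156, -205.89999389648438], [437.29998779296875, -300.70001220703125], [578.0999755859375, -305.70001220703125]]
scene block top (array([591.3, 172.3]), array([154.1, 296.4]), 24.5) z 0.08506481235013053
 handle top 74 (array([576.7, 206.7]), array([28.6, 26.2]), 0.1) [576.02135026 206.5886287 ] z 0.15225708206822547
 sheet plane 985 [-0.00173701  0.04630368  0.07155469] [ 0.57978522 -0.14456699]
 wall top pts 629 zmax [0.10981816 0.11543223 0.11684986]
 base pts 1964 (array([ 579.1, -141.8]), array([115.1, 199.1]), 7.5) [[642.0, -233.6999969482422], [642.2999877929688, -190.10000610351562], [621.0, -41.70000076293945], [510.8999938964844, -51.400001525878906], [546.0, -240.39999389648438]]
```

```bash
cat > jig.py <<'E'
from h import *
def sub(r,seg,lo,hi,axis,plane,lum):
    """edge per column (axis=0: search along rows between lo,hi) by max gradient"""
    out=[]
    for c in range(*seg):
        f=lum[lo(c):hi(c),c] if axis==0 else lum[c,lo(c):hi(c)]
        g=np.abs(np.gradient(cv2.GaussianBlur(f.astype(np.float32).reshape(-1,1),(1,5),0)[:,0])); i=int(g.argmax())
        if 0<i<len(g)-1:
            d=(g[i-1]-g[i+1])/(2*(g[i-1]-2*g[i]+g[i+1])+1e-9)
            e=lo(c)+i+d; out.append((c,e) if axis==0 else (e,c))
    uv=np.array(out);P=ray(r,uv,.0705)
    for _ in range(4):
        T=r["world_from_camera"][:3,3]
        z=plane(P);P=T+(P-T)*((z-T[2])/(P[:,2]-T[2]))[:,None]
    return P
def line(P,n=''):
    vx,vy,x,y=cv2.fitLine((P[:,:2]*1000).astype(np.float32),cv2.DIST_HUBER,0,.01,.01).ravel()
    res=np.abs((P[:,0]*1000-x)*vy-(P[:,1]*1000-y)*vx); print(n,"pt",round(x,1),round(y,1),"ang",round(np.degrees(np.arctan2(vy,vx)),2),"res",np.median(res).round(2),len(P)); return np.array([x,y]),np.array([vx,vy])
E
python3 - <<'E'
from jig import *
t=dict(np.load("top.npz"));s=dict(np.load("scene.npz"))
pl=lambda P:.0705-.003*(P[:,0]-.545)+.0466*(P[:,1]+.1469)
R=t["color"][...,0].astype(np.float32)-t["color"][...,2]   # orange minus blue
near=line(sub(t,(342,388),lambda c:215,lambda c:236,0,pl,R),"near")
far=line(sub(t,(342,386),lambda c:172,lambda c:186,0,pl,R),"far")
left=line(sub(t,(196,222),lambda c:322,lambda c:345,1,pl,R),"left(+y)")
right=line(sub(t,(187,217),lambda c:380,lambda c:402,1,pl,R),"right(-y)")
def X(a,b): k=np.linalg.solve(np.c_[a[1],-b[1]],b[0]-a[0]);return a[0]+k[0]*a[1]
cs=[X(near,left),X(far,left),X(far,right),X(near,right)];print(np.round(cs,1))
print("centre",np.mean(cs,0),[np.linalg.norm(cs[i]-cs[i-1]).round(1) for i in range(4)])
# base far edges in scene
L=cv2.cvtColor(s["color"],cv2.COLOR_RGB2GRAY)
for c in (240,270,300): print(c,L[240:262,c])
b=line(sub(s,(236,308),lambda c:245,lambda c:262,0,lambda P:np.zeros(len(P)),L),"base far bottom z0")
E
```

```text
near pt 490.1 -162.2 ang -82.48 res 0.18 46
far pt 611.7 -156.4 ang -83.76 res 0.34 44
left(+y) pt 528.1 -62.1 ang 5.03 res 0.85 26
right(-y) pt 554.5 -235.7 ang 5.11 res 0.78 30
[[ 477.4  -66.6]
 [ 600.7  -55.8]
 [ 619.7 -229.9]
 [ 500.4 -240.6]]
centre [ 549.5463  -148.20456] [np.float32(175.5), np.float32(123.7), np.float32(175.2), np.float32(119.8)]
240 [ 39  38  34  37  35  39  34  38  63  65  64  67  68  65  66  63  67  63
  50  45  95 162]
270 [ 76  66  45  36  30  57  63  66  62  62  63  64  66  62  68  56  48  43
 162 171 161 170]
300 [ 42  40  39  61  66  64  66  68  65  64  67  66  61  54  44 130 168 171
 175 175 174 175]
base far bottom z0 pt 626.0 -144.4 ang -83.0 res 0.27 72
```

Call:
play_rows(
  increments="0 0 0.08 0.35 -0.25 0 0.3; 0 0 0.16 0.7 -0.5 0 0; 0 0 0.237 0.96 -0.71 0 -0.09; 0 0 0.237 0.96 -0.71 0 -0.09",
  force=55,
)

```text
time_s: 0.43
position: [0.2862, 0.417, 0.2383]
tool_rot: [-0.016, 3.141, -0.002]
ft_force: [0.0, 0.4, 0.3]
finger_gap: 0.0637
finger_force: 0.0
```

Call:
play_rows(
  increments="0 0 0 0.35 -0.25 0 -0.09; 0 0 0 0.7 -0.5 0 -0.09; 0 0 0 0.96 -0.71 0 -0.09",
)

```text
time_s: 0.68
position: [0.3808, 0.347, 0.2385]
tool_rot: [0.012, -3.141, 0.001]
ft_force: [0.4, 0.1, -0.3]
finger_gap: 0.0435
finger_force: 0.0
```

Call:
play_rows(
  increments="0 0 0 0.35 -0.25 0 -0.09; 0 0 0 0.7 -0.5 0 -0.09; 0 0 0 0.96 -0.71 0 -0.09",
)

```text
time_s: 0.93
position: [0.4771, 0.2756, 0.2384]
tool_rot: [0.011, -3.141, 0.0]
ft_force: [0.6, -0.0, 0.4]
finger_gap: 0.0402
finger_force: 0.0
```

Call:
play_rows(
  increments="0 0 0 0.35 -0.25 0 -0.09; 0 0 0 0.7 -0.5 0 -0.09; 0 0 0 0.96 -0.7 0 -0.09; 0 0 0 0.96 -0.7 0 -0.09; 0 0 0 0.96 -0.7 0 -0.09",
)

```text
time_s: 1.35
position: [0.5719, 0.2063, 0.2377]
tool_rot: [0.008, -3.14, 0.0]
ft_force: [-0.8, 0.6, 0.7]
finger_gap: 0.0405
finger_force: 0.0
```

Call:
play_rows(
  increments="0 0 0 0 0 -0.3 -0.09; 0 0 0 0 0 -0.6 -0.09; 0 0 0 0 0 -0.8 -0.09; 0 0 0 0 0 -0.9 -0.09; 0 0 0 0 0 -0.9 -0.09",
)

```text
time_s: 1.77
position: [0.5697, 0.2082, 0.1469]
tool_rot: [0.014, -3.138, 0.001]
ft_force: [0.3, -0.0, 0.5]
finger_gap: 0.0404
finger_force: 0.0
```

Call:
play_rows(
  increments="0 0 0 0 0 -0.2 -0.09; 0 0 0 0 0 -0.4 -0.09; 0 0 0 0 0 -0.52 -0.09; 0 0 0 0 0 -0.52 -0.09; 0 0 0 0 0 -0.52 -1; 0 0 0 0 0 -0.52 -1; 0 0 0 0 0 -0.52 -1; 0 0 0 0 0 -0.52 -1; 0 0 0 0 0 -0.52 -1",
  force=55,
)

```text
time_s: 2.52
position: [0.572, 0.2077, 0.0983]
tool_rot: [-0.012, 3.139, 0.001]
ft_force: [-0.3, 1.6, 7.4]
finger_gap: 0.0235
finger_force: 55.0
```

```bash
python3 - <<'E'
from station import ctrl
from h import *
r=ctrl.read_camera("scene");s=ctrl.state();print({k:np.round(s[k],4).tolist() for k in("time_s","position","tool_rot","ft_force","finger_gap","finger_force","joint_pos")})
cv2.imwrite("pics/grasp.png",cv2.resize(r["color"][100:260,340:500],None,fx=3.5,fy=3.5)[:,:,::-1])
E
```

```text
{'time_s': 2.5667, 'position': [0.572, 0.2077, 0.0983], 'tool_rot': [-0.0118, 3.1389, 0.001], 'ft_force': [-0.8619, 0.6992, 6.6468], 'finger_gap': 0.0237, 'finger_force': 55.0016, 'joint_pos': [0.156, 0.6265, 1.4021, 0.0002, 1.1103, -1.4225]}
```

View pics/grasp.png

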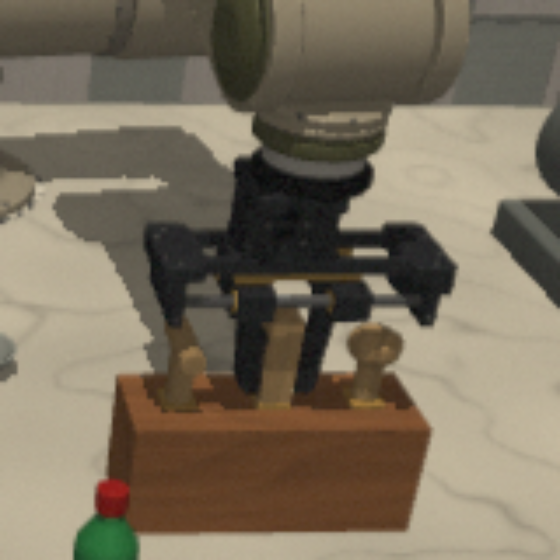

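The handle is gripped between the neighbouring tools, with the gap at 23.7 mm against the 24 mm handle. Next I lift it straight out.

Call:
play_rows(
  increments="0 0 0 0 0 0.1 -1; 0 0 0 0 0 0.3 -1; 0 0 0 0 0 0.6 -1; 0 0 0 0 0 0.8 -1; 0 0 0 0 0 0.8 -1; 0 0 0 0 0 0.8 -1",
)

```text
time_s: 3.07
position: [0.5715, 0.2075, 0.1777]
tool_rot: [-0.012, 3.14, 0.0]
ft_force: [-0.7, 0.1, -0.7]
finger_gap: 0.0236
finger_force: 55.0
```

Call:
play_rows(
  increments="0 0 0 0 0 0.3 -1; 0 0 0 0 0 0.6 -1; 0 0 0 0 0 0.6 -1; 0 0 0 -0.1 -0.2 0.6 -1; 0 0 0 -0.2 -0.5 0.6 -1; 0 0 0 -0.3 -0.9 0.6 -1; 0 0 0 -0.3 -0.9 0.6 -1",
)

```text
time_s: 3.65
position: [0.5398, 0.1128, 0.2351]
tool_rot: [0.006, -3.138, 0.003]
ft_force: [0.1, 0.6, -1.3]
finger_gap: 0.0234
finger_force: 55.0
```

Call:
play_rows(
  increments="0 -0.06 0 -0.1 -0.25 0 -1; 0.007 -0.13 0.02 -0.2 -0.5 0 -1; 0.012 -0.2 0.037 -0.25 -0.75 0 -1; 0.016 -0.27 0.05 -0.3 -0.95 0 -1; 0.02 -0.34 0.064 -0.3 -0.95 0 -1; 0.0231 -0.3884 0.0732 -0.3 -0.95 0 -1; 0.0231 -0.3884 0.0732 -0.3 -0.95 0 -1; 0.0231 -0.3884 0.0732 -0.3 -0.95 0 -1",
)

```text
time_s: 4.32
position: [0.5107, 0.0224, 0.2357]
tool_rot: [-0.158, 2.53, 0.045]
ft_force: [0.2, 0.3, -0.8]
finger_gap: 0.0236
finger_force: 55.0
```

Call:
play_rows(
  increments="0 0 0 -0.05 -0.35 0 -1; 0 0 0 -0.1 -0.7 0 -1; 0 0 0 -0.15 -0.96 0 -1; 0 0 0 -0.15 -0.96 0 -1; 0 0 0 -0.15 -0.96 0 -1; 0 0 0 -0.15 -0.96 0 -1",
)

```text
time_s: 4.82
position: [0.4966, -0.073, 0.2365]
tool_rot: [-0.16, 2.528, 0.046]
ft_force: [0.3, -0.1, -1.6]
finger_gap: 0.0235
finger_force: 55.0
```

```bash
python3 - <<'E'
from station import ctrl
from h import *
r=ctrl.read_camera("scene");s=ctrl.state();print({k:np.round(s[k],4).tolist() for k in("time_s","position","tool_rot","ft_force","finger_gap","finger_force","joint_pos")})
from scipy.spatial.transform import Rotation as R
print(R.from_rotvec(s["tool_rot"]).as_matrix().round(3))
np.savez("s2.npz",**r)
t=ctrl.read_camera("top");np.savez("t2.npz",**t)
a=cv2.resize(r["color"][110:260,190:390],(800,600))[:,:,::-1]
cv2.imwrite("pics/lean.png",a)
E
```

```text
{'time_s': 4.8667, 'position': [0.4966, -0.0726, 0.2365], 'tool_rot': [-0.1611, 2.5277, 0.0459], 'ft_force': [-0.0995, 0.3139, -0.5975], 'finger_gap': 0.0235, 'finger_force': 54.9999, 'joint_pos': [-0.5697, 0.0057, 1.9929, 0.5749, 0.7354, -2.6206]}
[[-0.813 -0.126  0.568]
 [-0.105  0.992  0.069]
 [-0.572 -0.003 -0.82 ]]
```

View pics/lean.png

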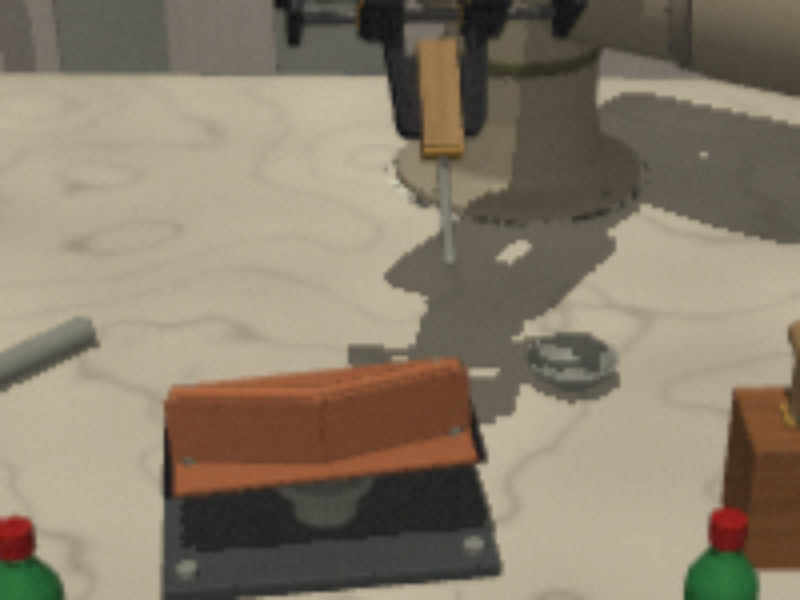

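The burnisher hangs leaned in the grip, its tip at about (448,262) and clear of the jig. Joint 6 is near its limit, so I make a half turn about the tool axis, which the square handle allows.

Call:
play_rows(
  increments="0.379 0.046 -0.547 0 0 0 -1; 0.379 0.046 -0.547 0 0 0 -1; 0.379 0.046 -0.547 0 0 0 -1; 0.379 0.046 -0.547 0 0 0 -1; 0.379 0.046 -0.547 0 0 0 -1; 0.379 0.046 -0.547 0 0 0 -1; 0.379 0.046 -0.547 0 0 0 -1; 0.379 0.046 -0.547 0 0 0 -1; 0.379 0.046 -0.547 0 0 0 -1",
)

```text
time_s: 5.67
position: [0.4965, -0.0724, 0.2367]
tool_rot: [1.161, 2.324, 0.449]
ft_force: [0.0, -0.2, -0.7]
finger_gap: 0.0235
finger_force: 55.0
```

Call:
play_rows(
  increments="0.379 0.046 -0.547 0 0 0 -1; 0.379 0.046 -0.547 0 0 0 -1; 0.379 0.046 -0.547 0 0 0 -1; 0.379 0.046 -0.547 0 0 0 -1; 0.379 0.046 -0.547 0 0 0 -1; 0.379 0.046 -0.547 0 0 0 -1; 0.379 0.046 -0.547 0 0 0 -1; 0.379 0.046 -0.547 0 0 0 -1; 0.379 0.046 -0.547 0 0 0 -1",
)

```text
time_s: 6.42
position: [0.4965, -0.0724, 0.2367]
tool_rot: [2.309, 1.526, 0.776]
ft_force: [0.9, -0.6, -0.9]
finger_gap: 0.0234
finger_force: 55.0
```

Call:
play_rows(
  increments="0.379 0.046 -0.547 0 0 0 -1; 0.379 0.046 -0.547 0 0 0 -1; 0.379 0.046 -0.547 0 0 0 -1; 0.379 0.046 -0.547 0 0 0 -1; 0.379 0.046 -0.547 0 0 0 -1; 0.379 0.046 -0.547 0 0 0 -1; 0.379 0.046 -0.547 0 0 0 -1; 0.379 0.046 -0.547 0 0 0 -1; 0.379 0.046 -0.547 0 0 0 -1; 0.379 0.046 -0.547 0 0 0 -1",
)

```text
time_s: 7.25
position: [0.4965, -0.0725, 0.2367]
tool_rot: [-2.957, -0.185, -0.927]
ft_force: [0.4, -1.3, -0.9]
finger_gap: 0.0234
finger_force: 55.0
```

```bash
cat > st.py <<'E'
from station import ctrl
import numpy as np
from scipy.spatial.transform import Rotation as R
s=ctrl.state();M=R.from_rotvec(s["tool_rot"]).as_matrix();tip=s["position"]+.074*M[:,2]
print("t",round(s["time_s"],2),"F",np.round(s["ft_force"],2),"tcp",np.round(np.array(s["position"])*1e3,1),"tip",np.round(tip*1e3,1),"q",np.round(s["joint_pos"],2))
print(M.round(3).tolist())
E
python3 st.py
```

```text
t 7.25 F [ 0.4  -1.28 -0.91] tcp [496.5 -72.5 236.7] tip [538.4 -67.2 175.9] q [-0.57  0.01  1.99  0.57  0.74  0.53]
[[0.815, 0.125, 0.566], [0.102, -0.992, 0.071], [0.571, 0.0, -0.821]]
```

Call:
play_rows(
  increments="0 0 0 0 0 -0.3 -1; 0 0 0 0 0 -0.6 -1; 0 0 0 0 0 -0.8 -1; 0 0 0 0 0 -0.86 -1; 0 0 0 0 0 -0.86 -1; 0 0 0 0.07 0.01 -0.86 -1; 0 0 0 0.15 0.018 -0.86 -1; 0 0 0 0.15 0.018 -0.86 -1; 0 0 0 0.15 0.018 -0.86 -1",
)

```text
time_s: 8.0
position: [0.512, -0.0716, 0.1514]
tool_rot: [-2.958, -0.188, -0.93]
ft_force: [-0.2, -0.2, -1.2]
finger_gap: 0.0236
finger_force: 55.0
```

Call:
play_rows(
  increments="0 0 0 0 0 -0.03 -1; 0 0 0 0 0 -0.05 -1; 0 0 0 0 0 -0.07 -1; 0 0 0 0 0 -0.08 -1; 0 0 0 0 0 -0.08 -1; 0 0 0 0 0 -0.08 -1",
)

```text
time_s: 8.5
position: [0.5113, -0.0718, 0.1427]
tool_rot: [-2.958, -0.185, -0.928]
ft_force: [-1.0, -0.8, -0.7]
finger_gap: 0.0234
finger_force: 55.0
```

```bash
python3 st.py
```

```text
t 8.5 F [-0.95 -0.78 -0.75] tcp [511.3 -71.8 142.7] tip [553.2 -66.6  81.9] q [-0.55  0.19  2.08  0.81  0.51  0.26]
[[0.814, 0.124, 0.567], [0.103, -0.992, 0.07], [0.571, 0.001, -0.821]]
```

Call:
play_rows(
  increments="0 0 0 0 0 -0.01 -1; 0 0 0 0 0 -0.02 -1; 0 0 0 0 0 -0.02 -1; 0 0 0 0 0 -0.02 -1",
)

```text
time_s: 8.83
position: [0.5113, -0.0718, 0.1407]
tool_rot: [-2.958, -0.185, -0.928]
ft_force: [-1.1, 0.3, 0.1]
finger_gap: 0.0239
finger_force: 55.0
```

Call:
play_rows(
  increments="0 0 0 0 0 -0.01 -1; 0 0 0 0 0 -0.02 -1; 0 0 0 0 0 -0.02 -1; 0 0 0 0 0 -0.02 -1",
)

```text
time_s: 9.17
position: [0.5113, -0.0717, 0.1386]
tool_rot: [-2.958, -0.185, -0.928]
ft_force: [-0.1, -0.2, -0.1]
finger_gap: 0.0234
finger_force: 55.0
```

Call:
play_rows(
  increments="0 0 0 0 0 -0.01 -1; 0 0 0 0 0 -0.02 -1; 0 0 0 0 0 -0.02 -1; 0 0 0 0 0 -0.02 -1",
)

```text
time_s: 9.5
position: [0.5114, -0.0717, 0.1368]
tool_rot: [-2.958, -0.185, -0.928]
ft_force: [0.1, 0.5, 0.5]
finger_gap: 0.0238
finger_force: 55.0
```

Call:
play_rows(
  increments="0 0 0 0.02 0 -0.005 -1; 0 0 0 0.04 0.005 -0.01 -1; 0 0 0 0.06 0.007 -0.01 -1; 0 0 0 0.06 0.007 -0.01 -1",
)

```text
time_s: 9.83
position: [0.5177, -0.0711, 0.1358]
tool_rot: [-2.958, -0.185, -0.928]
ft_force: [0.2, -0.5, 1.2]
finger_gap: 0.0236
finger_force: 55.0
```

Call:
play_rows(
  increments="0 0 0 0.01 0 0 -1; 0 0 0 0.02 0.002 0 -1; 0 0 0 0.02 0.002 0 -1",
)

```text
time_s: 10.08
position: [0.519, -0.0709, 0.1354]
tool_rot: [-2.958, -0.186, -0.927]
ft_force: [-6.3, -1.7, 1.4]
finger_gap: 0.0237
finger_force: 55.0
```

```bash
python3 st.py
```

```text
t 10.08 F [-6.33 -1.75  1.42] tcp [519.  -70.9 135.4] tip [560.9 -65.7  74.6] q [-0.53  0.22  2.06  0.82  0.49  0.25]
[[0.815, 0.125, 0.566], [0.103, -0.992, 0.07], [0.57, 0.001, -0.821]]
```

The wall is found at TCP x of about 0.5185. I back off to a light touch.

Call:
play_rows(
  increments="0 0 0 -0.008 -0.001 0 -1; 0 0 0 -0.008 -0.001 0 -1",
)

```text
time_s: 10.25
position: [0.5184, -0.071, 0.1356]
tool_rot: [-2.958, -0.185, -0.928]
ft_force: [-3.6, -0.3, 1.0]
finger_gap: 0.0237
finger_force: 55.0
```

Call:
play_rows(
  increments="0 0 0 0 0 0 -1",
)

```text
time_s: 10.33
position: [0.5185, -0.071, 0.1357]
tool_rot: [-2.958, -0.185, -0.928]
ft_force: [-3.0, -1.4, 0.3]
finger_gap: 0.0236
finger_force: 55.0
```

```bash
python3 st.py
```

```text
t 10.33 F [-2.95 -1.36  0.31] tcp [518.5 -71.  135.7] tip [560.4 -65.8  74.9] q [-0.53  0.22  2.07  0.82  0.49  0.24]
[[0.814, 0.124, 0.567], [0.103, -0.992, 0.07], [0.571, 0.001, -0.821]]
```

Call:
play_rows(
  increments="0 0 0 -0.004 -0.01 -0.001 -1; 0 0 0 0.002 -0.02 -0.001 -1; 0 0 0 0.005 -0.03 -0.0015 -1; 0 0 0 0.0085 -0.04 -0.002 -1; 0 0 0 0.012 -0.05 -0.0025 -1; 0 0 0 0.0155 -0.06 -0.003 -1; 0 0 0 0.019 -0.07 -0.0035 -1; 0 0 0 0.0225 -0.08 -0.004 -1; 0 0 0 0.026 -0.09 -0.0045 -1; 0 0 0 0.029 -0.1 -0.005 -1; 0 0 0 0.0325 -0.11 -0.0055 -1; 0 0 0 0.036 -0.12 -0.006 -1",
)

```text
time_s: 11.33
position: [0.5222, -0.0831, 0.1351]
tool_rot: [-2.958, -0.185, -0.928]
ft_force: [-2.7, 2.4, 0.3]
finger_gap: 0.0236
finger_force: 55.0
```

```bash
python3 st.py
```

```text
t 11.33 F [-2.65  2.42  0.3 ] tcp [522.2 -83.1 135.1] tip [564.1 -77.9  74.4] q [-0.56  0.23  2.05  0.83  0.51  0.22]
[[0.814, 0.124, 0.567], [0.103, -0.992, 0.07], [0.571, 0.001, -0.821]]
```

Call:
play_rows(
  increments="0 0 0 0.001 -0.01 -0.003 -1; 0 0 0 0.004 -0.02 -0.006 -1; 0 0 0 0.007 -0.03 -0.009 -1; 0 0 0 0.0105 -0.04 -0.01 -1; 0 0 0 0.014 -0.05 -0.0105 -1; 0 0 0 0.0175 -0.06 -0.011 -1; 0 0 0 0.021 -0.07 -0.0115 -1; 0 0 0 0.0245 -0.08 -0.012 -1; 0 0 0 0.028 -0.09 -0.0125 -1; 0 0 0 0.031 -0.1 -0.013 -1; 0 0 0 0.0345 -0.11 -0.0135 -1; 0 0 0 0.038 -0.12 -0.014 -1",
)

```text
time_s: 12.33
position: [0.526, -0.0951, 0.1337]
tool_rot: [-2.958, -0.185, -0.928]
ft_force: [-0.5, 1.8, 1.8]
finger_gap: 0.0235
finger_force: 55.0
```

```bash
python3 st.py
```

```text
t 12.33 F [-0.48  1.78  1.77] tcp [526.  -95.1 133.7] tip [567.9 -89.9  73. ] q [-0.58  0.25  2.03  0.83  0.52  0.2 ]
[[0.814, 0.124, 0.567], [0.103, -0.992, 0.07], [0.571, 0.001, -0.821]]
```

Call:
play_rows(
  increments="0 0 0 0.005 -0.01 -0.0005 -1; 0 0 0 0.009 -0.02 -0.001 -1; 0 0 0 0.0125 -0.03 -0.0015 -1; 0 0 0 0.016 -0.04 -0.002 -1; 0 0 0 0.0195 -0.05 -0.0025 -1; 0 0 0 0.023 -0.06 -0.003 -1; 0 0 0 0.0265 -0.07 -0.0035 -1; 0 0 0 0.03 -0.08 -0.004 -1; 0 0 0 0.0335 -0.09 -0.0045 -1; 0 0 0 0.037 -0.1 -0.005 -1; 0 0 0 0.04 -0.11 -0.0055 -1; 0 0 0 0.0435 -0.12 -0.006 -1",
)

```text
time_s: 13.33
position: [0.5303, -0.1071, 0.1331]
tool_rot: [-2.958, -0.185, -0.928]
ft_force: [-1.3, 2.0, 2.6]
finger_gap: 0.0237
finger_force: 55.0
```

```bash
python3 st.py
```

```text
t 13.33 F [-1.3   2.01  2.65] tcp [ 530.3 -107.1  133.1] tip [ 572.3 -101.9   72.4] q [-0.6   0.27  2.01  0.83  0.54  0.19]
[[0.814, 0.124, 0.567], [0.103, -0.992, 0.07], [0.571, 0.001, -0.821]]
```

Call:
play_rows(
  increments="0 0 0 0.0035 -0.01 0.0005 -1; 0 0 0 0.007 -0.02 0.001 -1; 0 0 0 0.0105 -0.03 0.0005 -1; 0 0 0 0.014 -0.04 0 -1; 0 0 0 0.0175 -0.05 -0.0005 -1; 0 0 0 0.021 -0.06 -0.001 -1; 0 0 0 0.0245 -0.07 -0.0015 -1; 0 0 0 0.0275 -0.08 -0.002 -1; 0 0 0 0.031 -0.09 -0.0025 -1; 0 0 0 0.0345 -0.1 -0.003 -1; 0 0 0 0.038 -0.11 -0.0035 -1; 0 0 0 0.0415 -0.12 -0.004 -1",
)

```text
time_s: 14.33
position: [0.5344, -0.1191, 0.1327]
tool_rot: [-2.958, -0.185, -0.928]
ft_force: [-1.4, 1.8, 2.3]
finger_gap: 0.0235
finger_force: 55.0
```

Call:
play_rows(
  increments="0 0 0 0.0035 -0.01 -0.0005 -1; 0 0 0 0.007 -0.02 -0.001 -1; 0 0 0 0.0105 -0.03 -0.0015 -1; 0 0 0 0.014 -0.04 -0.002 -1; 0 0 0 0.0175 -0.05 -0.0025 -1; 0 0 0 0.021 -0.06 -0.003 -1; 0 0 0 0.0245 -0.07 -0.0035 -1; 0 0 0 0.0275 -0.08 -0.004 -1; 0 0 0 0.031 -0.09 -0.0045 -1; 0 0 0 0.0345 -0.1 -0.005 -1; 0 0 0 0.038 -0.11 -0.0055 -1; 0 0 0 0.0415 -0.12 -0.006 -1",
)

```text
time_s: 15.33
position: [0.5386, -0.131, 0.1321]
tool_rot: [-2.958, -0.185, -0.928]
ft_force: [-0.7, 1.6, 1.6]
finger_gap: 0.0238
finger_force: 55.0
```

Call:
play_rows(
  increments="0 0 0 0.004 -0.01 -0.0005 -1; 0 0 0 0.008 -0.02 -0.001 -1; 0 0 0 0.012 -0.03 -0.0015 -1; 0 0 0 0.0155 -0.04 -0.002 -1; 0 0 0 0.019 -0.05 -0.0025 -1; 0 0 0 0.0225 -0.06 -0.003 -1; 0 0 0 0.026 -0.07 -0.0035 -1; 0 0 0 0.0295 -0.08 -0.004 -1; 0 0 0 0.033 -0.09 -0.0045 -1; 0 0 0 0.0365 -0.1 -0.005 -1; 0 0 0 0.0395 -0.11 -0.0055 -1; 0 0 0 0.043 -0.12 -0.006 -1",
)

```text
time_s: 16.33
position: [0.5429, -0.1431, 0.1315]
tool_rot: [-2.958, -0.185, -0.928]
ft_force: [-0.7, 1.8, 2.0]
finger_gap: 0.0234
finger_force: 55.0
```

Call:
play_rows(
  increments="0 0 0 0.0035 -0.01 -0.0005 -1; 0 0 0 0.007 -0.02 -0.001 -1; 0 0 0 0.0105 -0.03 -0.0015 -1; 0 0 0 0.013 -0.04 -0.002 -1",
)

```text
time_s: 16.67
position: [0.5442, -0.147, 0.1313]
tool_rot: [-2.958, -0.185, -0.928]
ft_force: [-0.5, 1.5, 2.3]
finger_gap: 0.0237
finger_force: 55.0
```

Call:
play_rows(
  increments="0 0 0 0.0015 -0.005 0 -1; 0 0 0 0.003 -0.01 -0.0005 -1",
)

```text
time_s: 16.83
position: [0.5445, -0.148, 0.1312]
tool_rot: [-2.958, -0.185, -0.928]
ft_force: [-0.6, 1.8, 2.1]
finger_gap: 0.0234
finger_force: 55.0
```

Call:
play_rows(
  increments="0 0 0 0.004 -0.01 -0.0005 -1; 0 0 0 0.006 -0.015 -0.0005 -1",
)

```text
time_s: 17.0
position: [0.5448, -0.1491, 0.1309]
tool_rot: [-2.957, -0.186, -0.926]
ft_force: [-2.2, 3.1, 2.6]
finger_gap: 0.0236
finger_force: 55.0
```

Call:
play_rows(
  increments="0 0 0 0.003 -0.01 -0.0005 -1; 0 0 0 0.003 -0.015 -0.0005 -1",
)

```text
time_s: 17.17
position: [0.5449, -0.1502, 0.1306]
tool_rot: [-2.956, -0.186, -0.925]
ft_force: [-4.2, 5.0, 3.2]
finger_gap: 0.0235
finger_force: 55.0
```

Call:
play_rows(
  increments="0 0 0 -0.006 -0.002 0.001 -1; 0 0 0 -0.0095 -0.01 0.002 -1; 0 0 0 -0.0105 -0.02 0.002 -1; 0 0 0 -0.0115 -0.03 0.0015 -1; 0 0 0 -0.0125 -0.04 0.001 -1; 0 0 0 -0.013 -0.05 0.0005 -1; 0 0 0 -0.014 -0.06 0 -1",
)

```text
time_s: 17.75
position: [0.5439, -0.157, 0.1311]
tool_rot: [-2.958, -0.185, -0.928]
ft_force: [-2.2, 2.6, 1.1]
finger_gap: 0.0236
finger_force: 55.0
```

Call:
play_rows(
  increments="0 0 0 -0.002 -0.01 -0.0015 -1; 0 0 0 -0.004 -0.02 -0.0025 -1; 0 0 0 -0.0055 -0.03 -0.0035 -1; 0 0 0 -0.0065 -0.04 -0.0045 -1; 0 0 0 -0.0075 -0.05 -0.005 -1; 0 0 0 -0.0085 -0.06 -0.0055 -1; 0 0 0 -0.0095 -0.07 -0.006 -1; 0 0 0 -0.0105 -0.08 -0.0065 -1; 0 0 0 -0.0115 -0.09 -0.007 -1; 0 0 0 -0.012 -0.1 -0.0075 -1; 0 0 0 -0.013 -0.11 -0.008 -1; 0 0 0 -0.014 -0.12 -0.0085 -1",
)

```text
time_s: 18.75
position: [0.5426, -0.1691, 0.1304]
tool_rot: [-2.958, -0.185, -0.928]
ft_force: [0.9, 1.5, 1.0]
finger_gap: 0.0234
finger_force: 55.0
```

```bash
python3 st.py
```

```text
t 18.75 F [0.86 1.5  1.01] tcp [ 542.6 -169.1  130.4] tip [ 584.6 -163.9   69.6] q [-0.7   0.34  1.92  0.82  0.61  0.12]
[[0.814, 0.124, 0.567], [0.103, -0.992, 0.07], [0.571, 0.001, -0.821]]
```

Call:
play_rows(
  increments="0 0 0 0.001 -0.01 -0.0015 -1; 0 0 0 0.002 -0.02 -0.0025 -1; 0 0 0 0.0015 -0.03 -0.0035 -1; 0 0 0 0.0005 -0.04 -0.0045 -1; 0 0 0 -0.0005 -0.05 -0.005 -1; 0 0 0 -0.001 -0.06 -0.0055 -1; 0 0 0 -0.002 -0.07 -0.006 -1; 0 0 0 -0.003 -0.08 -0.0065 -1; 0 0 0 -0.004 -0.09 -0.007 -1; 0 0 0 -0.005 -0.1 -0.0075 -1; 0 0 0 -0.006 -0.11 -0.008 -1; 0 0 0 -0.007 -0.12 -0.0085 -1",
)

```text
time_s: 19.75
position: [0.5419, -0.1811, 0.1295]
tool_rot: [-2.958, -0.185, -0.928]
ft_force: [-1.4, 2.8, 2.1]
finger_gap: 0.0239
finger_force: 55.0
```

Good contact. I keep to the nominal line.

Call:
play_rows(
  increments="0 0 0 -0.001 -0.01 -0.0005 -1; 0 0 0 -0.002 -0.02 -0.001 -1; 0 0 0 -0.003 -0.03 -0.0015 -1; 0 0 0 -0.004 -0.04 -0.002 -1; 0 0 0 -0.005 -0.05 -0.0025 -1; 0 0 0 -0.0055 -0.06 -0.003 -1; 0 0 0 -0.0065 -0.07 -0.0035 -1; 0 0 0 -0.0075 -0.08 -0.004 -1; 0 0 0 -0.0085 -0.09 -0.0045 -1; 0 0 0 -0.0095 -0.1 -0.005 -1; 0 0 0 -0.01 -0.11 -0.0055 -1; 0 0 0 -0.011 -0.12 -0.006 -1",
)

```text
time_s: 20.75
position: [0.5408, -0.1931, 0.1289]
tool_rot: [-2.958, -0.185, -0.928]
ft_force: [-0.3, 2.3, 1.7]
finger_gap: 0.0234
finger_force: 55.0
```

Call:
play_rows(
  increments="0 0 0 0 -0.01 -0.0005 -1; 0 0 0 -0.001 -0.02 -0.001 -1; 0 0 0 -0.002 -0.03 -0.0015 -1; 0 0 0 -0.003 -0.04 -0.002 -1; 0 0 0 -0.0035 -0.05 -0.0025 -1; 0 0 0 -0.0045 -0.06 -0.003 -1; 0 0 0 -0.0055 -0.07 -0.0035 -1; 0 0 0 -0.0065 -0.08 -0.004 -1; 0 0 0 -0.007 -0.09 -0.0045 -1; 0 0 0 -0.008 -0.1 -0.005 -1; 0 0 0 -0.009 -0.11 -0.0055 -1; 0 0 0 -0.01 -0.12 -0.006 -1",
)

```text
time_s: 21.75
position: [0.5398, -0.2051, 0.1283]
tool_rot: [-2.958, -0.185, -0.928]
ft_force: [-0.3, 2.3, 2.0]
finger_gap: 0.0238
finger_force: 55.0
```

Call:
play_rows(
  increments="0 0 0 0.001 -0.01 -0.0005 -1; 0 0 0 0 -0.02 -0.001 -1; 0 0 0 -0.001 -0.03 -0.0015 -1; 0 0 0 -0.002 -0.04 -0.002 -1; 0 0 0 -0.003 -0.05 -0.0025 -1; 0 0 0 -0.004 -0.06 -0.003 -1; 0 0 0 -0.005 -0.07 -0.0035 -1; 0 0 0 -0.006 -0.08 -0.004 -1; 0 0 0 -0.0065 -0.09 -0.0045 -1; 0 0 0 -0.0075 -0.1 -0.005 -1; 0 0 0 -0.0085 -0.11 -0.0055 -1; 0 0 0 -0.0095 -0.12 -0.006 -1",
)

```text
time_s: 22.75
position: [0.5388, -0.2171, 0.1277]
tool_rot: [-2.958, -0.185, -0.928]
ft_force: [0.1, 2.3, 2.4]
finger_gap: 0.0236
finger_force: 55.0
```

```bash
python3 st.py
```

```text
t 22.75 F [0.06 2.27 2.35] tcp [ 538.8 -217.1  127.7] tip [ 580.8 -211.9   66.9] q [-0.79  0.38  1.87  0.82  0.67  0.06]
[[0.814, 0.124, 0.567], [0.103, -0.992, 0.07], [0.571, 0.001, -0.821]]
```

Call:
play_rows(
  increments="0 0 0 0.001 -0.01 -0.0005 -1; 0 0 0 0.002 -0.02 -0.001 -1; 0 0 0 0.0015 -0.03 -0.0015 -1; 0 0 0 0.0005 -0.04 -0.002 -1; 0 0 0 -0.0005 -0.05 -0.0025 -1; 0 0 0 -0.001 -0.06 -0.003 -1; 0 0 0 -0.002 -0.07 -0.0035 -1; 0 0 0 -0.003 -0.08 -0.004 -1; 0 0 0 -0.004 -0.09 -0.0045 -1; 0 0 0 -0.005 -0.1 -0.005 -1; 0 0 0 -0.006 -0.11 -0.0055 -1; 0 0 0 -0.007 -0.12 -0.006 -1",
)

```text
time_s: 23.75
position: [0.5381, -0.2291, 0.1271]
tool_rot: [-2.958, -0.185, -0.928]
ft_force: [-0.1, 2.9, 2.1]
finger_gap: 0.0239
finger_force: 55.0
```

Call:
play_rows(
  increments="0 0 0 -0.001 -0.01 -0.0005 -1; 0 0 0 -0.002 -0.02 -0.001 -1; 0 0 0 -0.003 -0.03 -0.0015 -1; 0 0 0 -0.0035 -0.04 -0.002 -1; 0 0 0 -0.0035 -0.04 -0.002 -1",
)

```text
time_s: 24.17
position: [0.5378, -0.2334, 0.1269]
tool_rot: [-2.959, -0.185, -0.928]
ft_force: [-0.8, 1.3, 1.8]
finger_gap: 0.0238
finger_force: 55.0
```

```bash
python3 st.py
```

```text
t 24.17 F [-0.79  1.26  1.77] tcp [ 537.8 -233.4  126.9] tip [ 579.8 -228.3   66.2] q [-0.81  0.39  1.85  0.81  0.68  0.04]
[[0.814, 0.124, 0.567], [0.103, -0.992, 0.069], [0.571, 0.002, -0.821]]
```

The seam is done. Now I retreat towards the robot and up, then head back.

Call:
play_rows(
  increments="0 0 0 -0.05 -0.006 0.02 -1; 0 0 0 -0.12 -0.014 0.04 -1; 0 0 0 -0.22 -0.026 0.06 -1; 0 0 0 -0.3 -0.036 0.1 -1; 0 0 0 -0.3 -0.036 0.4 -1; 0 0 0 -0.3 -0.036 0.7 -1; 0 0 0 -0.3 -0.036 1 -1; 0 0 0 -0.3 -0.036 1 -1",
)

```text
time_s: 24.83
position: [0.5082, -0.2382, 0.2328]
tool_rot: [-2.962, -0.188, -0.939]
ft_force: [0.1, 0.4, 1.3]
finger_gap: 0.0236
finger_force: 55.0
```

Call:
play_rows(
  increments="0 0 0 0 0.3 0.1 -1; 0 0 0 0 0.65 0.1 -1; 0 0 0 0 1 0.1 -1; 0 0 0 0 1 0.1 -1",
)

```text
time_s: 25.17
position: [0.5063, -0.1319, 0.2363]
tool_rot: [-2.956, -0.19, -0.925]
ft_force: [-0.5, -1.0, -1.0]
finger_gap: 0.0235
finger_force: 55.0
```

Call:
play_rows(
  increments="-0.379 -0.046 0.547 0 0.3 0 -1; -0.379 -0.046 0.547 0 0.6 0 -1; -0.379 -0.046 0.547 0 0.9 0 -1; -0.379 -0.046 0.547 0 1 0 -1; -0.379 -0.046 0.547 0 1 0 -1; -0.379 -0.046 0.547 0 1 0 -1; -0.379 -0.046 0.547 0 1 0 -1; -0.379 -0.046 0.547 0 1 0 -1; -0.379 -0.046 0.547 0 1 0 -1; -0.379 -0.046 0.547 0 1 0 -1",
)

```text
time_s: 26.0
position: [0.5072, -0.0371, 0.2364]
tool_rot: [2.303, 1.531, 0.773]
ft_force: [-0.2, 0.7, -0.1]
finger_gap: 0.0233
finger_force: 55.0
```

Call:
play_rows(
  increments="-0.379 -0.046 0.547 0 0.2 0 -1; -0.379 -0.046 0.547 0 0.4 0 -1; -0.379 -0.046 0.547 0 0.5 0 -1; -0.379 -0.046 0.547 0 0.5 0 -1; -0.379 -0.046 0.547 0 0.5 0 -1; -0.379 -0.046 0.547 0 0.5 0 -1; -0.379 -0.046 0.547 0 0.5 0 -1; -0.379 -0.046 0.547 0 0.5 0 -1; -0.379 -0.046 0.547 0 0.5 0 -1; -0.379 -0.046 0.547 0 0.5 0 -1",
)

```text
time_s: 26.83
position: [0.5074, 0.013, 0.2365]
tool_rot: [1.156, 2.325, 0.446]
ft_force: [0.4, -0.1, -1.1]
finger_gap: 0.0238
finger_force: 55.0
```

Call:
play_rows(
  increments="-0.379 -0.046 0.547 0 0 0 -1; -0.379 -0.046 0.547 0 0 0 -1; -0.379 -0.046 0.547 0 0 0 -1; -0.379 -0.046 0.547 0 0 0 -1; -0.379 -0.046 0.547 0 0 0 -1; -0.379 -0.046 0.547 0 0 0 -1; -0.379 -0.046 0.547 0 0 0 -1; -0.379 -0.046 0.547 0 0 0 -1; -0.379 -0.046 0.547 0 0 0 -1; -0.379 -0.046 0.547 0 0 0 -1",
)

```text
time_s: 27.67
position: [0.5076, 0.0131, 0.2367]
tool_rot: [-0.157, 2.527, 0.045]
ft_force: [-0.5, -0.6, -0.1]
finger_gap: 0.0233
finger_force: 55.0
```

Call:
play_rows(
  increments="-0.0231 0.3884 -0.0732 0 0 0 -1; -0.0231 0.3884 -0.0732 0 0 0 -1; -0.0231 0.3884 -0.0732 0 0 0 -1; -0.0231 0.3884 -0.0732 0 0 0 -1; -0.0231 0.3884 -0.0732 0 0 0 -1; -0.0231 0.3884 -0.0732 0 0 0 -1; -0.0231 0.3884 -0.0732 0 0 0 -1; -0.0231 0.3884 -0.0732 0 0 0 -1",
)

```text
time_s: 28.33
position: [0.5074, 0.0135, 0.2365]
tool_rot: [-0.01, 3.139, 0.001]
ft_force: [-1.1, 0.1, -0.0]
finger_gap: 0.0235
finger_force: 55.0
```

```bash
python3 st.py
```

```text
t 28.33 F [-1.15  0.08 -0.03] tcp [507.4  13.5 236.5] tip [507.5  13.5 162.5] q [-0.21  0.28  1.55  0.    1.31 -1.78]
[[-1.0, -0.006, 0.002], [-0.006, 1.0, 0.001], [-0.002, 0.001, -1.0]]
```

Call:
play_rows(
  increments="0 0 0 0.12 0.35 0 -1; 0 0 0 0.25 0.7 0 -1; 0 0 0 0.32 0.97 0 -1; 0 0 0 0.32 0.97 0 -1",
)

```text
time_s: 28.67
position: [0.5396, 0.1141, 0.2371]
tool_rot: [-0.016, 3.139, 0.003]
ft_force: [0.1, 0.9, -0.9]
finger_gap: 0.0236
finger_force: 55.0
```

Call:
play_rows(
  increments="0 0 0 0.12 0.35 0 -1; 0 0 0 0.25 0.7 0 -1; 0 0 0 0.32 0.97 0 -1; 0 0 0 0.32 0.97 0 -1; 0 0 0 0.32 0.97 0 -1; 0 0 0 0.32 0.97 0 -1",
)

```text
time_s: 29.17
position: [0.5714, 0.2064, 0.2371]
tool_rot: [-0.01, 3.141, 0.0]
ft_force: [-0.0, -0.9, -0.5]
finger_gap: 0.0236
finger_force: 55.0
```

```bash
python3 st.py; python3 - <<'E'
from station import ctrl
from h import *
r=ctrl.read_camera("scene");np.savez("s3.npz",**r)
cv2.imwrite("pics/back.png",cv2.resize(r["color"][90:250,340:500],(600,600))[:,:,::-1])
E
```

```text
t 29.17 F [-0.01 -0.89 -0.5 ] tcp [571.4 206.4 237.1] tip [571.4 206.4 163.1] q [ 0.15  0.5   1.23 -0.    1.41 -1.42]
[[-1.0, -0.007, 0.001], [-0.007, 1.0, 0.0], [-0.001, 0.0, -1.0]]
```

View pics/back.png

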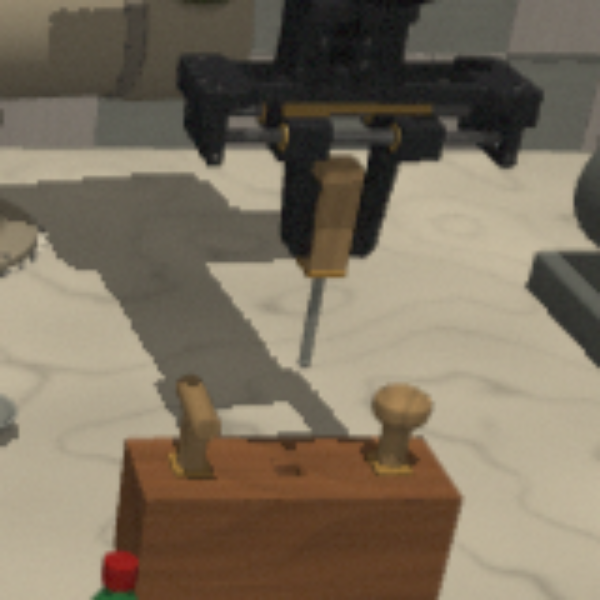

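The burnisher hangs plumb over the empty socket at (289,462), tip at (305,365). I check the tip's x by ray before lowering.

```bash
python3 - <<'E'
from h import *
s=dict(np.load("s3.npz"));f=160/600
print("tip bottom",ray(s,[340+305*f,90+367*f],.159), "shank top",ray(s,[340+318*f,90+280*f],.222),"socket",ray(s,[340+289*f,90+462*f],.085))
P=cloud(s);k=P[150:190,412:432].reshape(-1,3);k=k[(k[:,0]>.5)&(k[:,2]>.15)]
for a,b in((.155,.18),(.18,.2),(.2,.22),(.225,.29)):
    q=k[(k[:,2]>a)&(k[:,2]<b)];print(a,len(q),np.median(q,0).round(4) if len(q) else '')
E
```

```text
tip bottom [[0.57277814 0.20742324 0.159     ]] shank top [[0.58148389 0.20290297 0.222     ]] socket [[0.5648937  0.21076254 0.085     ]]
0.155 23 [0.571  0.2054 0.1687]
0.18 25 [0.5706 0.2062 0.1891]
0.2 27 [0.5705 0.2056 0.2103]
0.225 196 [0.5799 0.199  0.2434]
```

The shank is vertical within 0.5 mm. Lowering.

Call:
play_rows(
  increments="0 0 0 0 0.008 -0.25 -1; 0 0 0 0 0.008 -0.5 -1; 0 0 0 0 0.008 -0.6 -1; 0 0 0 0 0.008 -0.7 -1; 0 0 0 0 0.008 -0.8 -1; 0 0 0 0 0.008 -0.8 -1; 0 0 0 0 0.008 -0.8 -1",
)

```text
time_s: 29.8
position: [0.572, 0.2081, 0.1573]
tool_rot: [-0.011, 3.141, 0.0]
ft_force: [0.2, 0.0, -0.9]
finger_gap: 0.0239
finger_force: 55.0
```

```bash
python3 st.py
```

```text
t 29.8 F [ 0.21  0.04 -0.87] tcp [572.  208.1 157.3] tip [572.  208.1  83.3] q [ 0.16  0.56  1.34  0.    1.24 -1.42]
[[-1.0, -0.007, 0.001], [-0.007, 1.0, 0.0], [-0.001, 0.0, -1.0]]
```

No contact; ball is at the socket mouth and inside. I go on down by 55 mm and then the last few mm slowly.

Call:
play_rows(
  increments="0 0 0 0 -0.005 -0.08 -1; 0 0 0 0 -0.005 -0.17 -1; 0 0 0 0 -0.005 -0.27 -1; 0 0 0 0 -0.005 -0.37 -1; 0 0 0 0 -0.005 -0.47 -1; 0 0 0 0 -0.005 -0.55 -1; 0 0 0 0 -0.005 -0.55 -1; 0 0 0 0 -0.005 -0.55 -1",
)

```text
time_s: 30.47
position: [0.5717, 0.2078, 0.1015]
tool_rot: [0.012, -3.141, 0.0]
ft_force: [-0.3, 0.7, -0.9]
finger_gap: 0.024
finger_force: 55.0
```

Call:
play_rows(
  increments="0 0 0 0 0 -0.01 -1; 0 0 0 0 0 -0.02 -1; 0 0 0 0 0 -0.03 -1; 0 0 0 0 0 -0.03 -1; 0 0 0 0 0 -0.03 -1",
)

```text
time_s: 30.88
position: [0.5718, 0.2078, 0.099]
tool_rot: [-0.012, 3.141, 0.0]
ft_force: [-0.3, 0.4, -0.3]
finger_gap: 0.0238
finger_force: 55.0
```

```bash
python3 st.py
```

```text
t 30.88 F [-0.29  0.38 -0.35] tcp [571.8 207.8  99. ] tip [571.8 207.8  25. ] q [ 0.16  0.63  1.4   0.    1.11 -1.42]
[[-1.0, -0.007, 0.0], [-0.007, 1.0, 0.0], [-0.0, 0.0, -1.0]]
```

Call:
play_rows(
  increments="0 0 0 0 0 -0.005 -1; 0 0 0 0 0 -0.008 -1; 0 0 0 0 0 -0.008 -1; 0 0 0 0 0 -0.008 -1",
)

```text
time_s: 31.22
position: [0.5718, 0.2078, 0.0983]
tool_rot: [-0.012, 3.141, 0.0]
ft_force: [-0.5, -0.7, 1.5]
finger_gap: 0.0238
finger_force: 55.0
```

Call:
play_rows(
  increments="0 0 0 0 0 -0.005 -1; 0 0 0 0 0 -0.005 -1; 0 0 0 0 0 -0.005 -1",
)

```text
time_s: 31.47
position: [0.5719, 0.2078, 0.0983]
tool_rot: [-0.012, 3.141, -0.0]
ft_force: [-2.9, -1.0, 6.3]
finger_gap: 0.0234
finger_force: 55.0
```

It is seated, with the same height and force as at the grasp. Release and withdraw.

Call:
play_rows(
  increments="0 0 0 0 0 0.003 -0.3; 0 0 0 0 0 0.003 -0.09; 0 0 0 0 0 0.003 -0.09; 0 0 0 0 0 0.003 -0.09; 0 0 0 0 0 0.003 -0.09; 0 0 0 0 0 0.003 -0.09",
)

```text
time_s: 31.97
position: [0.5718, 0.2078, 0.0978]
tool_rot: [0.012, -3.141, 0.0]
ft_force: [1.6, 1.3, 0.1]
finger_gap: 0.0402
finger_force: 0.0
```

Call:
play_rows(
  increments="0 0 0 0 0 0.1 -0.09; 0 0 0 0 0 0.3 -0.09; 0 0 0 0 0 0.6 -0.09; 0 0 0 0 0 0.9 -0.09; 0 0 0 0 0 1 -0.09",
)

```text
time_s: 32.38
position: [0.573, 0.208, 0.2031]
tool_rot: [-0.012, 3.135, 0.002]
ft_force: [0.8, 0.0, -0.0]
finger_gap: 0.0402
finger_force: 0.0
```

Call:
play_rows(
  increments="0 0 0 0 0 0.4 -0.09; 0 0 0 -0.4 0 0.5 -0.09; 0 0 0 -0.8 0 0.5 -0.09; 0 0 0 -1 0 0.5 -0.09; 0 0 0 -1 0 0.5 -0.09; 0 0 0 -1 0 0.5 -0.09; 0 0 0 -1 0 0.5 -0.09",
)

```text
time_s: 32.97
position: [0.4724, 0.2077, 0.2479]
tool_rot: [-0.011, 3.141, -0.0]
ft_force: [0.2, -0.0, 0.0]
finger_gap: 0.0402
finger_force: 0.0
```

```bash
python3 st.py; python3 - <<'E'
from station import ctrl
from h import *
r=ctrl.read_camera("scene")
cv2.imwrite("pics/end.png",cv2.resize(r["color"][140:290,140:500],(800,333))[:,:,::-1])
P=cloud(r);Z=P[...,2];k=np.zeros(Z.shape,bool);k[180:205,410:432]=1;k&=(Z>.147)&(Z<.17)
print(k.sum(),np.median(Z[k]),ray(r,np.argwhere(k)[:,::-1],.153).mean(0))
E
```

```text
t 32.97 F [ 0.17 -0.04  0.02] tcp [472.4 207.7 247.9] tip [472.4 207.7 173.9] q [ 0.19  0.29  1.51 -0.    1.35 -1.39]
[[-1.0, -0.007, 0.0], [-0.007, 1.0, -0.0], [-0.0, -0.0, -1.0]]
72 0.15256402747893644 [0.57600637 0.20548913 0.153     ]
```

View pics/end.png

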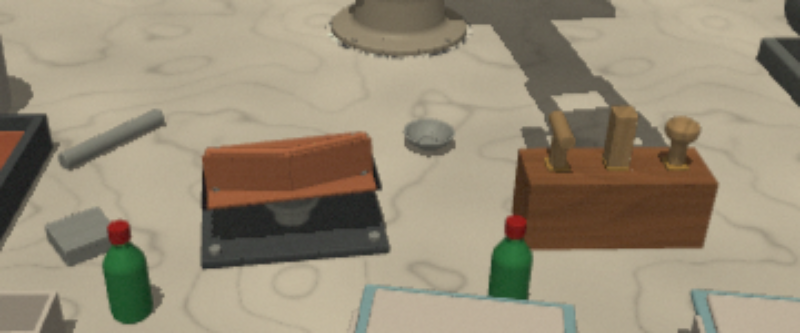

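The burnisher is back upright at (620,135) in the middle socket, with its top at 152.6 mm as before. Everything else stands where it was, so I hand in.

```bash
python3 -c "
from station import ctrl
print(ctrl.sign_off())"
```

```text
the job is handed in; nothing more can be done
None
```

I rubbed the seam with the burnisher leaned about 35°, from about 80 mm left of the bend round to about 84 mm right of it. It is back fully down and upright in its socket and released, and I handed the job in at 33 s. Sideways force on the wall reached about 6 N while finding it and again at the bend, and in parts of the right half the wall force was within sensor noise, so there the tip may have been just off the wall (I judge under 1 mm).

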